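# Unload the bench mixer and latch its cover

### The job

The mixing run is over: slide the thumb latch on the bench mixer aside so that its sprung cover opens, lift the capped bottle out (leave the steel counterweight in its pocket) and set it down, without dropping it, upright in a free space of the metal tray. Then swing the mixer's cover down and press it until the latch catches and holds it shut. Do not push about or knock over the bottles in the tray or the other things on the bench.

Things in the scene. Friction and masses are not known exactly. Their poses are not given: they have to be found in the camera images.
- mixer: Fixed white bench mixer, 186 mm wide (y), 180 mm deep (x from -104, foot of the sloped front panel, to +76), flat deck at z = 86; origin under its middle on the bench, x to its back, y to its left seen from the front. Under the cover a chamber, x -34 to +58, y -74 to +74, holds a block (top z = 55) with two round pockets, 50 mm wide, centres x = 12, y = +37 and -37, floors z = 18.
- cover (a joint): Angle (rad) of the mixer's grey hollow cover with a clear window: 0 shut, 1.65 open (stop, upright, leaning slightly back). A damped spring (0.2 N m shut, 0.08 open) swings it fully open in about a second once the latch frees it. Shut it spans mixer x -42 to +70, y -83 to +83, z 87 to 134. Pressing its front edge down with about 10 N snaps the pin on its front under the latch hook.
- cover_hinge (a point): Middle of the cover's hinge axis: mixer x = 66, y = 0, z = 92; axis along mixer y. Turns with the cover (its x axis points from the cover's front to its hinge; its z axis is normal to the cover's top face).
- cover_front (a point): Middle of the cover's top front edge, moves with it: 108 mm in front of the hinge axis and 42 mm above it when shut (so the flat top face lies 42 mm from the axis). When open, the top face looks backwards and this edge is the upper rear edge.
- latch (a joint): Travel (m) of the thumb latch along mixer +y (to its left seen from the front): 0 home, 0.011 end stop. From 0.008 on it frees the cover. A spring of 2 to 4 N brings it home when let go; a sloped hook then lets the cover snap shut without touching the latch.
- latch_tab (a point): Middle of the top of the latch's black upright thumb tab, at mixer x = -66, y = 2, z = 116 when home. The tab is 10 mm (x) by 12 mm (y), 19 mm high, on a steel slide 18 x 40 mm whose top is at z = 97. Both its y sides are free for 25 mm and more; the cover's front stands 19 mm behind the tab, the latch hook (up to z = 110) close behind it.
- sample_bottle: White plastic bottle, white ribbed screw cap, green label, 46 mm wide, 104 mm high: body up to 76 mm, cap 35 mm wide from 76 to 104 mm; 0.08 to 0.16 kg; origin: centre of its underside, z along its axis. Stands in one of the mixer's two pockets, cap top 36 mm above the deck.
- counterweight: Solid steel weight 43 mm wide, 62 mm high with a 20 mm knob, in the other pocket; origin: centre of its underside. It stays there.
- tray: Fixed open steel tray 280 mm (x) by 95 mm (y), rim 21 mm high, 3 mm floor and walls (inside 274 x 89 mm); origin: centre of its underside, x along its length.
- tray_bottle_1: White bottle with white cap, 46 mm wide, 102 mm high, standing in the tray; origin: centre of its underside.
- tray_bottle_2: Brown bottle with black cap, 42 mm wide, 90 mm high, standing in the tray; origin: centre of its underside.
- tall_bottle: Slim bottle with black cap, 47 mm wide, 155 mm high, standing on the bench between mixer and tray; origin: centre of its underside.
- cream_jar: White jar, 78 mm wide, 84 mm high, on the bench; origin: centre of its underside.
- white_jar: White jar with ribbed cap, 58 mm wide, 97 mm high, behind the mixer; origin: centre of its underside.
- beaker: Empty glass beaker 109 mm wide, 139 mm high, on the bench to the left; origin: centre of its underside.
- viscometer: Fixed tall instrument stand at the back between mixer and tray, origin on the bench at the middle of its legs; post 520 mm high, two low legs (48 mm). Its stiff black cable rises from 80 mm in front of the origin (x = 0.67 m) to over 0.3 m height: pass the hand in front of it, nearer the robot. In front of it stands a fixed blue stirrer, 73 mm high. A wall stands at y = -0.45 m.

How it is judged:
By the outcome, as a careful person would: the job done as asked, in the order asked, and still so for the second after the job is handed in, with the robot touching nothing.
It also fails if it takes over 67 s, if anything falls off the work surface, if the arm or the gripper's body presses on something with over 40 N, if the wrist force passes 120 N, or if a joint passes its speed limit or range.

### The arm

A 6-joint arm with a two-finger parallel gripper is mounted at the origin on a cart in front of the work surface, level with it; the furniture and walls round the work are solid. World frame = base frame: x ahead of the robot, y to its left, z up, the work surface at z = 0. Lengths are in m, angles in rad, forces in N, time in s.
With the tool pointing down it reaches from about 0.225 to 0.875 m from the base axis. Payload 3.4 kg.
Tool frame: the origin (TCP) lies on the centre line of the jaws, within the pads' length; the fingertips stand 11 mm ahead of it and the grasp point (between the pads) lies 8 mm behind it; z points along the fingers, y is the line along which they close (so a half turn about z gives the same grasp; the last joint's range is limited). The gripper opens to 85 mm and grips with 20 to 120 N. Pads are 22 mm wide; open, the fingers measure 114 mm over their backs; the gripper's body (76 mm by 85 mm) begins 54 mm behind the grasp point. The pads swing forward as they close: fully open they stand 13 mm farther back than shut.
Start: joints at [1.031, 0.276, 1.505, -0, 1.361, -0.121], TCP at [0.234, 0.525, 0.242] pointing down, gripper open.
Joint ranges: [-2.89, 2.89], [-0.75, 2.08], [0.22, 2.7], [-1.18, 4.32], [0.11, 2.71], [-2.7, 2.7]. Speed limits (rad/s): [2.57, 2.57, 3.14, 3.14, 3.14, 3.14].

### API

Orientations are given as a unit quaternion [w, x, y, z].
In Python, from rig import manip, eyes, job gives the robot as it stands.
- The arm moves only by the tool drive_tool, never from a script. Its argument "rows" is a list of rows, each a list of 3 entries, a list of its own where there are three numbers: the turn, a rotation vector about the world's x, y, z in rad, then the shift along the world's x, y, z in cm, then the finger opening in cm, from 0 to 8.54. A call has 1 to 8 rows; each row shifts and turns the commanded pose from where the row before left it; what a row does not reach is not made up. A row lasts 1/8 s, in which the tool goes at most 62.5 mm and 10.7 degrees, less where a joint would pass 70% of its speed; a pose out of reach is approached as far as the arm can. A call is refused whole if a number of a shift passes 6.25 or a number of a turn 0.188, either way. A call with a gripper value outside its range is refused whole. The fingers move at their own pace and stop on an object; "force" is the grip in N (left out, the last holds). Time passes only in rows, so rows that do not move let the fingers close. It gives the time, the measured TCP pose, the force, the opening and the grip force at its end, in the units of the state.
- manip.get_state(): the state, without advancing time (a new reading comes with each control period).
- eyes.get_image(name): name is "scene" or "top"; returns the picture (420x560x3 uint8, red, green, blue); there is no depth.
- eyes.get_calibration(name): a dict with "camera_matrix" (3x3 intrinsics, pixels), "view" (4x4, takes a point from world to camera coordinates). Camera axes: x right, y up, looking along -z (the intrinsics and any distortion apply to the point x, -y, -z); pixel columns grow to the right and rows downward; lengths in m; the calibration is good to about 2 mm. A picture is of the moment at which its call begins. get_calibration takes no time and is no camera call.
- job.sign_off(): hands the job in; it is judged then, once.
The state is a dict: "clock": time; "qpos": joint angles; "qd": joint speeds; "effort": joint torques, N m; "position": TCP position; "ee_rot": TCP orientation; "contact_force": force on the tool from outside, world axes, zero at the start; "moment": the same for the moment, N m; "width": finger opening in m; "gripper_force": force on a finger pad.
Only numpy, scipy, OpenCV 4.12 (cv2) and the standard library are available. Lean on these libraries where they do the work, as an engineer would, in place of code of your own. Each camera call takes 0.05 s, during which the arm holds its last target. There are 200 camera calls.

## Working session

There is one attempt and no reset: what is moved stays moved. The work goes in short steps, Python scripts to look and compute and a tool call to move; the robot and the scene stay as the last step left them, time stands still between calls to the robot, and variables do not carry over. Pictures are saved under pics/ and viewed, at most 10 in all, crops included, and the job is handed in when it is done.

Besides the shell and the picture viewer there is one more tool, called after ">>>" in YAML: its name, and indented under it one key for each argument. drive_tool: Moves the arm, as the interface text tells. Its arguments: {"type":"object","properties":{"rows":{"type":"array"},"force":{"type":"number"}},"required":["rows"]}

```bash
mkdir -p pics
python3 - <<'E'
from rig import manip, eyes, job
import cv2,numpy as np
np.set_printoptions(precision=4,suppress=True)
for n in("scene","top"):
    im=eyes.get_image(n); cv2.imwrite(f"pics/{n}0.png",im[:,:,::-1])
    c=eyes.get_calibration(n); print(n,c)
print(manip.get_state())
E
```

```text
scene {'camera_matrix': array([[539.8783,   0.    , 282.8764],
       [  0.    , 539.8783, 211.6428],
       [  0.    ,   0.    ,   1.    ]]), 'view': array([[-0.2109, -0.9775,  0.0092,  0.2575],
       [ 0.5802, -0.1176,  0.806 , -0.3972],
       [-0.7867,  0.1753,  0.5919, -1.2733],
       [ 0.    ,  0.    ,  0.    ,  1.    ]])}
top {'camera_matrix': array([[529.2467,   0.    , 281.3381],
       [  0.    , 529.2467, 210.9572],
       [  0.    ,   0.    ,   1.    ]]), 'view': array([[ 0.4294, -0.903 ,  0.0127, -0.117 ],
       [ 0.7969,  0.3855,  0.465 , -0.5536],
       [-0.4248, -0.1896,  0.8852, -1.7674],
       [ 0.    ,  0.    ,  0.    ,  1.    ]])}
{'clock': 0.1, 'qpos': array([ 1.031 ,  0.2765,  1.506 , -0.    ,  1.3607, -0.121 ]), 'qd': array([-0.0012,  0.0002, -0.0036, -0.0009,  0.0007, -0.0013]), 'effort': array([  0.0013, -41.7697, -24.6405,  -0.0001,   0.0059,   0.    ]), 'position': array([0.2336, 0.5249, 0.2415]), 'ee_rot': array([-0.0003,  0.2079,  0.9782, -0.0008]), 'contact_force': array([-0.1731,  0.197 , -0.6366]), 'moment': array([-0.0122,  0.0438, -0.0179]), 'gripper_force': 0.0, 'width': 0.08574992282571327}
```

View pics/scene0.png

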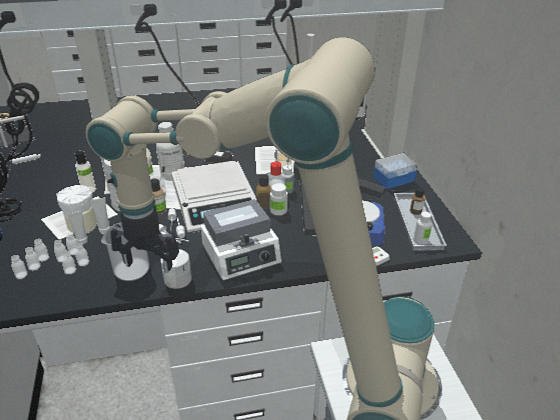

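View pics/top0.png

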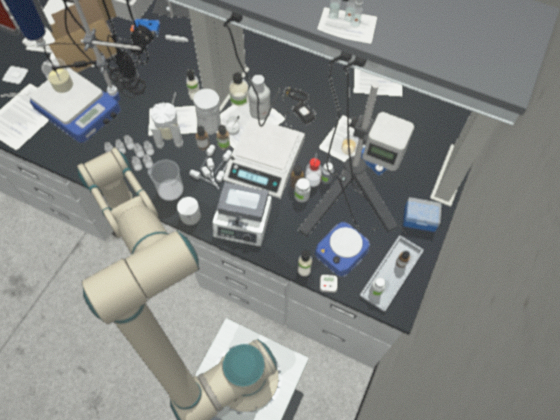

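The scene view shows the mixer around (240,240) and the tray around (420,220). In the top view the mixer is at (243,212), the tray at (393,272) and the tall bottle at (305,263). I'll zoom in on the mixer and tray in both views.

Run:
```python
import cv2,numpy as np
s=cv2.imread("pics/scene0.png");t=cv2.imread("pics/top0.png")
def crop(im,x,y,w,h,k):
    c=cv2.resize(im[y:y+h,x:x+w],None,fx=k,fy=k,interpolation=cv2.INTER_CUBIC)
    for i in range(0,w,10):
        cv2.line(c,(i*k,0),(i*k,6 if (x+i)%50 else 14),(0,0,255),1)
        if (x+i)%20==0: cv2.putText(c,str(x+i),(i*k,22),0,.35,(0,0,255),1)
    for j in range(0,h,10):
        cv2.line(c,(0,j*k),(6,j*k),(0,0,255),1)
        if (y+j)%20==0: cv2.putText(c,str(y+j),(8,j*k+4),0,.35,(0,0,255),1)
    return c
a=crop(s,190,190,100,90,4); b=crop(t,200,170,80,75,5)
c=crop(s,380,180,80,70,5); d=crop(t,350,225,80,90,4)
def pad(i): return cv2.copyMakeBorder(i,0,max(0,400-i.shape[0]),0,max(0,400-i.shape[1]),0)[:400,:400]
cv2.imwrite("pics/z0.png",np.hstack([pad(a),pad(b)]))
cv2.imwrite("pics/z1.png",np.hstack([pad(c),pad(d)]))
```

```text
(no output)
```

View pics/z0.png

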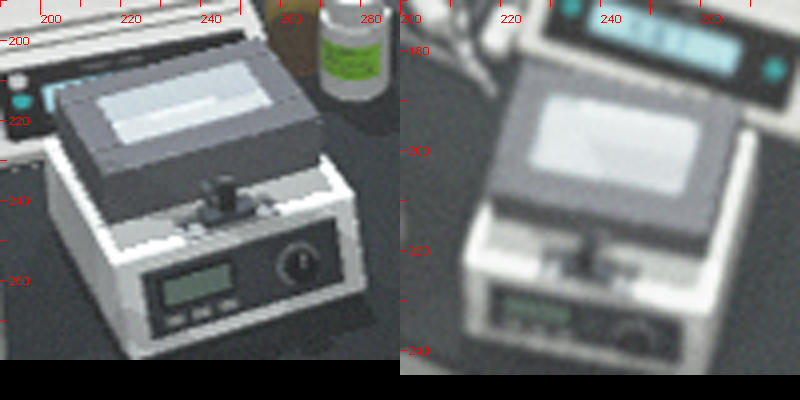

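View pics/z1.png

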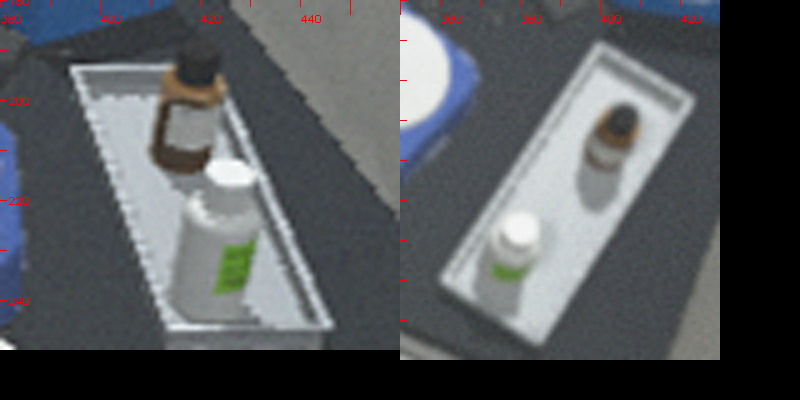

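The crops show four things:
- **Mixer, scene view:** cover top corners at (204,213), (254.5,199.5), (270.5,220.5) and (217,235), with the tab at (245.5,234.5).
- **Mixer, top view:** cover corners at (224.6,181.4), (269,190), (261.6,216.6) and (218,208).
- **Tray rim, top view:** corners at (399.7,235.5), (423.2,250), (360.2,295) and (385.7,311.7).
- **Tray bottles:** the brown bottle is in the back half and the white one in the front half.

```bash
cat > h.py <<'E'
import numpy as np
from rig import manip, eyes, job
np.set_printoptions(precision=4,suppress=True)
C={n:eyes.get_calibration(n) for n in("scene","top")}
def ray(n,uv):
    K=C[n]["camera_matrix"];V=C[n]["view"];d=np.linalg.solve(K,[uv[0],uv[1],1]);d=d*[1,-1,-1]
    return -V[:3,:3].T@V[:3,3], V[:3,:3].T@d
def at(n,uv,z):
    o,d=ray(n,uv); return o+d*(z-o[2])/d[2]
def tri(a,b):
    A=[];B=[]
    for n,uv in(("scene",a),("top",b)):
        o,d=ray(n,uv);d=d/np.linalg.norm(d);P=np.eye(3)-np.outer(d,d);A.append(P);B.append(P@o)
    return np.linalg.lstsq(np.vstack(A),np.hstack(B),rcond=None)[0]
def proj(n,p):
    K=C[n]["camera_matrix"];V=C[n]["view"];q=V[:3,:3]@p+V[:3,3];q=K@(q*[1,-1,-1]);return q[:2]/q[2]
def fit(L,W):
    L=np.array(L);W=np.array(W);a=L.mean(0);b=W.mean(0)
    z=((W-b)@[1,1j])@np.conj((L-a)@[1,1j]);th=np.angle(z)
    R=np.array([[np.cos(th),-np.sin(th)],[np.sin(th),np.cos(th)]]);t=b-R@a
    return t,th,(W-(L@R.T+t))
E
python3 - <<'E'
from h import *
cov=[(70,83),(70,-83),(-42,-83),(-42,83)]
sc=[(203.8,213.2),(254.5,199.5),(270.5,220.5),(216.8,234.5)]
tp=[(224.6,181.4),(269,190),(261.6,216.6),(218,208)]
L=[];W=[]
for n,u in(("scene",sc),("top",tp)):
    w=[at(n,p,.134)[:2] for p in u]; t,th,r=fit(np.array(cov)/1e3,w); print(n,t,th,'\n',r)
    L+=list(np.array(cov)/1e3);W+=w
L+=[(-.104,.093),(-.104,-.093)];W+=[at("scene",p,0)[:2] for p in((223.7,279.5),(281.7,262.5))]
t,th,r=fit(L,W);print("all",t,th,'\n',r)
print("tab",tri((245.5,234.5),(238.6,217.4)),at("scene",(245.5,234.5),.116),at("top",(238.6,217.4),.116))
tc=np.array([(140,47.5),(140,-47.5),(-140,47.5),(-140,-47.5)])/1e3
u=[(399.75,235.5),(423.25,250),(360.25,295),(385.75,311.75)]
w=[at("top",p,.021)[:2] for p in u];L=list(tc)+[tc[0],tc[2],tc[3]]
w+=[at("scene",p,.021)[:2] for p in((394,193.4),(413.6,245.4),(446.4,245.4))]
print("tray",*fit(L,w))
for nm,a,b,z in(("white",(426.2,214.4),(379.75,281.25),.102),("brown",(420.2,190.4),(405.25,253.75),.09)):
    print(nm,tri(a,b),at("scene",a,z),at("top",b,z))
print("tall",at("top",(305,257),.155))
E
```

```text
scene [0.5186 0.2834] 0.23009858951745432 
 [[-0.0005 -0.0021]
 [ 0.001   0.003 ]
 [-0.0025  0.0014]
 [ 0.0021 -0.0023]]
top [0.5225 0.2777] 0.23787604217829422 
 [[ 0.0006  0.0023]
 [ 0.0002 -0.0007]
 [-0.0013  0.0013]
 [ 0.0005 -0.0029]]
all [0.5245 0.2807] 0.2372551338297831 
 [[-0.0058  0.0003]
 [-0.0054  0.0051]
 [-0.0091  0.0042]
 [-0.0034  0.0009]
 [-0.0015 -0.0006]
 [-0.0018 -0.0036]
 [-0.0033 -0.0017]
 [-0.0015 -0.0059]
 [ 0.0188 -0.0009]
 [ 0.0129  0.0023]]
tab [0.4723 0.2695 0.1105] [0.4673 0.2717 0.116 ] [0.4689 0.2663 0.116 ]
tray [ 0.5569 -0.3111] -0.16784567777920298 [[ 0.0026 -0.0001]
 [ 0.0002 -0.0053]
 [-0.004   0.0018]
 [-0.0065 -0.0078]
 [ 0.0041  0.0057]
 [ 0.0039  0.005 ]
 [-0.0003  0.0006]]
white [ 0.4674 -0.28    0.1043] [ 0.4716 -0.2809  0.102 ] [ 0.4674 -0.2811  0.102 ]
brown [ 0.6099 -0.3259  0.091 ] [ 0.6128 -0.3258  0.09  ] [ 0.6092 -0.3272  0.09  ]
tall [ 0.4163 -0.0187  0.155 ]
```

>>> drive_tool:
  rows:
    - [[0,0,0.08],[2.85,-3.6,0],0]
    - [[0,0,0.08],[2.85,-3.6,0],0]
    - [[0,0,0.08],[2.85,-3.6,0],0]
    - [[0,0,0.08],[2.85,-3.6,0],0]
    - [[0,0,0.08],[2.85,-3.6,0],0]
    - [[0,0,0.08],[2.85,-3.6,0],0]
    - [[0,0,0.08],[2.85,-3.6,0],0]
    - [[0,0,0.08],[2.85,-3.6,0],0]
  force: 40

```text
clock: 1.1
position: [0.4624, 0.236, 0.242]
ee_rot: [-0.0, -0.112, 0.994, 0.0]
contact_force: [0.6, -0.0, -0.2]
width: -0.0001
gripper_force: 0.0
```

>>> drive_tool:
  rows:
    - [[0.029,-0.12,0],[0,0,-2],0]
    - [[0.029,-0.12,0],[0,0,-2],0]
    - [[0,0,0],[0,0,0],0]
    - [[0,0,0],[0,0,0],0]

```text
clock: 1.6
position: [0.4635, 0.2381, 0.2038]
ee_rot: [0.123, -0.11, 0.986, 0.016]
contact_force: [0.6, -0.2, 0.6]
width: -0.0004
gripper_force: 0.0
```

Run:
```python
from h import *
import cv2
s=manip.get_state();print(s["qpos"],s["position"],s["ee_rot"])
from scipy.spatial.transform import Rotation as R
q=s["ee_rot"];print(R.from_quat(np.roll(q,-1)).as_matrix())
t=np.array([.5205,.281]);c,d=np.cos(.234),np.sin(.234)
def M(x,y,z): return np.array([t[0]+c*x-d*y,t[1]+d*x+c*y,z])
for n,b in(("scene",(190,190,100,90)),("top",(200,170,80,75))):
    im=eyes.get_image(n);cv2.imwrite(f"pics/{n}1.png",im[:,:,::-1])
    for nm,p in(("tab",M(-.066,.002,.116)),("pre",M(-.068,-.03,.116)),("tcp",s["position"])): print(n,nm,proj(n,p))
a=cv2.imread("pics/scene1.png")[150:290,160:320];b=cv2.imread("pics/top1.png")[120:260,180:340]
k=lambda i:cv2.resize(i,(400,350),interpolation=cv2.INTER_CUBIC)
cv2.imwrite("pics/z2.png",np.hstack([k(a),k(b)]))
```

```text
[ 0.3614  0.1038  1.8589 -0.0375  0.9321 -1.4122] [0.4635 0.2381 0.2038] [ 0.1231 -0.1096  0.9862  0.0159]
[[-0.9457 -0.2202  0.2393]
 [-0.2123  0.9755  0.0583]
 [-0.2463  0.0043 -0.9692]]
scene tab [247.5604 236.8149]
scene pre [258.3036 234.2147]
scene tcp [256.8678 208.7017]
top tab [236.5855 220.148 ]
top pre [245.0762 222.3371]
top tcp [243.6362 210.2564]
```

View pics/z2.png

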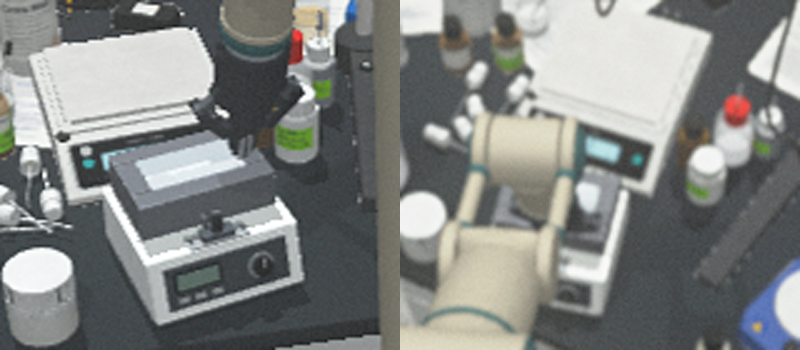

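The picture shows the closed fingertips at scene pixel (257,212), hanging to the right of the tab at (245,236), as planned. Next I descend beside the tab.

>>> drive_tool:
  rows:
    - [[0,0,0],[-0.1,-0.1,-3],0]
    - [[0,0,0],[-0.1,-0.1,-3],0]
    - [[0,0,0],[-0.1,-0.1,-2],0]
    - [[0,0,0],[0,-0.1,-1],0]
    - [[0,0,0],[0,0,0],0]
    - [[0,0,0],[0,0,0],0]

```text
clock: 2.45
position: [0.4601, 0.2338, 0.1134]
ee_rot: [0.123, -0.109, 0.986, 0.016]
contact_force: [0.2, -0.0, 0.3]
width: 0.0001
gripper_force: 0.0
```

>>> drive_tool:
  rows:
    - [[0,0,0],[-0.12,0.49,0],0]
    - [[0,0,0],[-0.12,0.49,0],0]
    - [[0,0,0],[-0.12,0.49,0],0]
    - [[0,0,0],[0,0,0],0]

```text
clock: 2.95
position: [0.4551, 0.2486, 0.1125]
ee_rot: [0.122, -0.11, 0.986, 0.016]
contact_force: [0.3, 0.1, 0.0]
width: 0.0003
gripper_force: 0.0
```

>>> drive_tool:
  rows:
    - [[0,0,0],[-0.05,0.4,0],0]
    - [[0,0,0],[-0.05,0.4,0],0]
    - [[0,0,0],[0,0,0],0]

```text
clock: 3.32
position: [0.4539, 0.256, 0.1121]
ee_rot: [0.122, -0.11, 0.986, 0.015]
contact_force: [-0.3, -3.1, 1.5]
width: -0.0001
gripper_force: 1.0
```

>>> drive_tool:
  rows:
    - [[0,0,0],[-0.05,0.4,0],0]
    - [[0,0,0],[-0.05,0.4,0],0]
    - [[0,0,0],[0,0,0],0]

```text
clock: 3.7
position: [0.4529, 0.2611, 0.112]
ee_rot: [0.121, -0.111, 0.986, 0.012]
contact_force: [0.5, -14.3, 4.1]
width: 0.0001
gripper_force: 7.3
```

>>> drive_tool:
  rows:
    - [[0,0,0],[-0.05,0.3,0],0]
    - [[0,0,0],[0,0,0],0]
    - [[0,0,0],[0,0,0],0]
    - [[0,0,0],[0,0,0],0]

```text
clock: 4.2
position: [0.4528, 0.2617, 0.112]
ee_rot: [0.121, -0.111, 0.986, 0.01]
contact_force: [2.1, -24.1, 5.8]
width: -0.0004
gripper_force: 11.7
```

Run:
```python
from h import *
import cv2
print(manip.get_state()["contact_force"])
cv2.imwrite("pics/scene2.png",eyes.get_image("scene")[:,:,::-1])
a=cv2.imread("pics/scene2.png")[150:290,160:320]
cv2.imwrite("pics/z3.png",cv2.resize(a,None,fx=4,fy=4,interpolation=cv2.INTER_CUBIC))
```

```text
[  2.1429 -24.0925   5.8172]
```

View pics/z3.png

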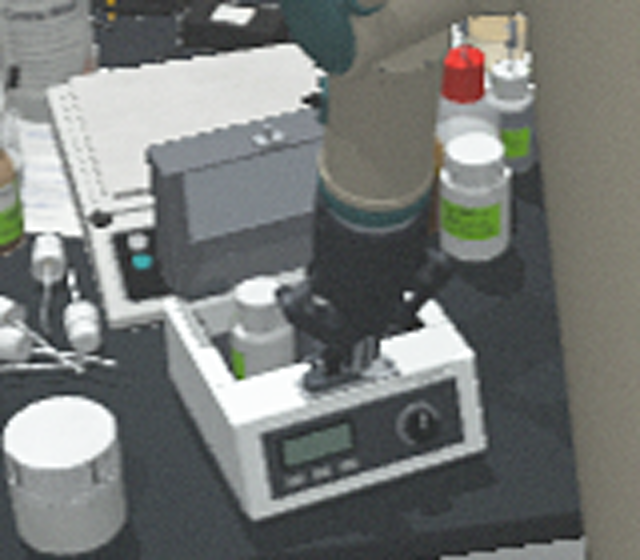

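The cover is open. The bottle stands in the left (+y) pocket, with its cap top at scene pixel (224.5,223). I retreat from the tab and measure the cap.

>>> drive_tool:
  rows:
    - [[0,0,0],[-0.2,-1.2,0],0]
    - [[0,0,0],[-0.2,-1.2,0.5],0]
    - [[0,0,0],[-1,0,3.5],0]
    - [[0,0,0],[-1.5,0,5],5.5]
    - [[0,0,0],[-1,-3,4],5.5]
    - [[-0.03,0.12,0],[0,-3,0],5.5]
    - [[0,0,0],[0,0,0],5.5]
    - [[0,0,0],[0,0,0],5.5]

```text
clock: 5.25
position: [0.4133, 0.1836, 0.2419]
ee_rot: [0.061, -0.11, 0.992, 0.008]
contact_force: [-0.2, 0.6, -1.0]
width: 0.0546
gripper_force: 0.0
```

Run:
```python
from h import *
import cv2
s=manip.get_state();print(s["position"],s["ee_rot"],s["width"])
S=eyes.get_image("scene")[:,:,::-1];T=eyes.get_image("top")[:,:,::-1]
cv2.imwrite("pics/scene3.png",S);cv2.imwrite("pics/top3.png",T)
print(proj("scene",np.array([.5235,.3198,.122])),proj("top",np.array([.5235,.3198,.122])),at("scene",(224.5,223),.122))
k=lambda i,f:cv2.resize(i,None,fx=f,fy=f,interpolation=cv2.INTER_CUBIC)
cv2.imwrite("pics/z4.png",np.hstack([k(S[180:280,190:290],4),k(T[150:250,190:290],4)]))
```

```text
[0.4133 0.1836 0.2419] [ 0.0611 -0.11    0.992   0.008 ] 0.054648449551389706
[225.8702 222.9961] [232.4586 199.058 ] [0.5243 0.3237 0.122 ]
```

View pics/z4.png

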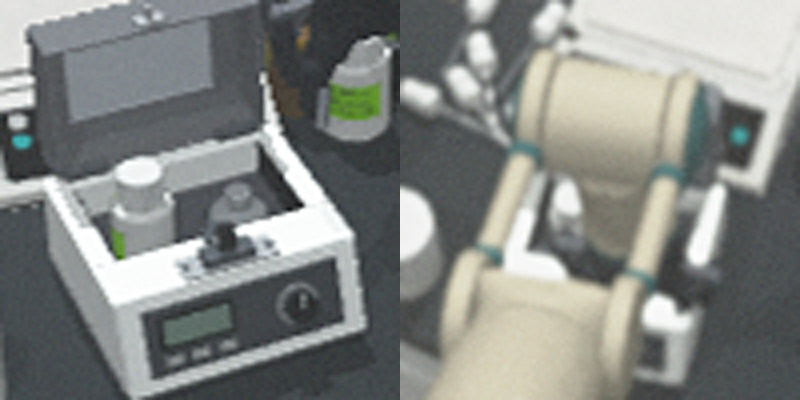

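The cap shows at scene (224.5,222) and top (231,198.7), about a pixel from where the mixer pose predicts. That puts the bottle at (0.525, 0.322). I move above it and then descend.

>>> drive_tool:
  rows:
    - [[0,0,0],[2.2,2.8,0],6]
    - [[0,0,0],[2.3,2.8,0],6]
    - [[0,0,0],[2.3,2.8,0],6]
    - [[0,0,0],[2.3,2.8,0],6]
    - [[0,0,0],[2.2,2.6,0],6]
    - [[0,0,0],[0,0,-3],6]
    - [[0,0,0],[0,0,-3],6]
    - [[0,0,0],[0,0,0],6]

```text
clock: 6.35
position: [0.524, 0.321, 0.179]
ee_rot: [0.058, -0.111, 0.992, 0.006]
contact_force: [-1.4, -0.3, 0.5]
width: 0.0599
gripper_force: 0.0
```

>>> drive_tool:
  rows:
    - [[0,0,0],[0,0,-2],6]
    - [[0,0,0],[0,0,-2],6]
    - [[0,0,0],[0,0,-2],6]
    - [[0,0,0],[0,0,-1.6],6]
    - [[0,0,0],[0,0,0],6]
    - [[0,0,0],[0,0,0],6]

```text
clock: 7.1
position: [0.5274, 0.3215, 0.1073]
ee_rot: [0.062, -0.11, 0.992, 0.008]
contact_force: [0.5, -0.1, -0.2]
width: 0.06
gripper_force: 0.0
```

>>> drive_tool:
  rows:
    - [[0,0,0],[0,0,-0.1],3]
    - [[0,0,0],[0,0,0],3]
    - [[0,0,0],[0,0,0],3]
    - [[0,0,0],[0,0,0],3]
    - [[0,0,0],[0,0,0],3]
    - [[0,0,0],[0,0,0],3]
  force: 35

```text
clock: 7.85
position: [0.5274, 0.3214, 0.1062]
ee_rot: [0.062, -0.11, 0.992, 0.008]
contact_force: [0.2, 0.1, 5.5]
width: 0.0335
gripper_force: 34.8
```

>>> drive_tool:
  rows:
    - [[0,0,0],[0,0,1],3]
    - [[0,0,0],[0,0,2],3]
    - [[0,0,0],[0,0,3],3]
    - [[0,0,0],[0,0,3.5],3]
    - [[0,0,0],[0,0,3.5],3]
    - [[0,0,0],[0,0,3.5],3]
    - [[0,0,0],[0,0,2],3]
    - [[0,0,0],[0,0,0],3]

```text
clock: 8.85
position: [0.5272, 0.3212, 0.2919]
ee_rot: [0.062, -0.11, 0.992, 0.008]
contact_force: [0.5, -0.8, -2.4]
width: 0.0335
gripper_force: 35.0
```

Run:
```python
from h import *
import cv2
from scipy.spatial.transform import Rotation as R
s=manip.get_state();print(s["qpos"],s["position"],s["contact_force"],s["width"])
M=R.from_quat(np.roll(s["ee_rot"],-1)).as_matrix();print(M)
# turn needed to upright: rotate z_tool to -z
z=M[:,2];a=np.cross(z,[0,0,-1]);print("upright turn",a)
S=eyes.get_image("scene")[:,:,::-1];cv2.imwrite("pics/scene5.png",S)
cv2.imwrite("pics/z5.png",cv2.resize(S[130:290,160:460],None,fx=2.6,fy=2.6,interpolation=cv2.INTER_CUBIC))
```

```text
[ 0.45    0.2544  1.42   -0.0276  1.3442 -1.3375] [0.5272 0.3212 0.2919] [ 0.4783 -0.85   -2.363 ] 0.03353562172219041
[[-0.9679 -0.2196  0.1222]
 [-0.2176  0.9756  0.0292]
 [-0.1257  0.0017 -0.9921]]
upright turn [-0.0292  0.1222  0.    ]
```

View pics/z5.png

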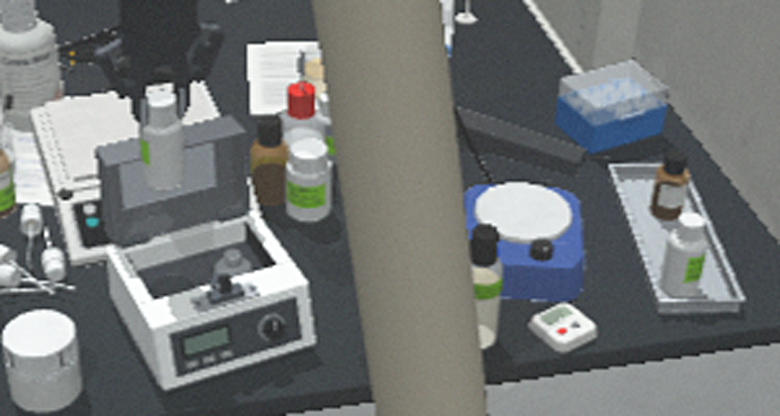

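The bottle hangs vertical in the grip (around scene (222,182)), clear of the cover. The weight is still in its pocket. Next I traverse to the tray, passing in front of the cable.

>>> drive_tool:
  rows:
    - [[0,0,-0.028],[-0.6,-3,0],3]
    - [[0,0,-0.028],[-0.6,-4.5,0],3]
    - [[0,0,-0.028],[-0.6,-4.5,0],3]
    - [[0,0,-0.028],[-0.6,-4.5,0],3]
    - [[0,0,-0.028],[-0.6,-4.5,0],3]
    - [[0,0,-0.028],[-0.6,-4.5,0],3]
    - [[0,0,-0.028],[-0.6,-4.5,0],3]
    - [[0,0,-0.028],[-0.6,-4.5,0],3]

```text
clock: 9.9
position: [0.4772, -0.0251, 0.2884]
ee_rot: [0.06, 0.002, 0.998, 0.001]
contact_force: [1.2, -0.4, -0.5]
width: 0.0335
gripper_force: 35.1
```

>>> drive_tool:
  rows:
    - [[0,0,-0.028],[0.9,-4.5,0],3]
    - [[0,0,-0.028],[0.9,-4.5,0],3]
    - [[0,0,-0.028],[0.9,-4.5,0],3]
    - [[0,0,-0.028],[0.9,-4.5,0],3]
    - [[0,0,-0.028],[0.9,-4.5,0],3]
    - [[0,0,-0.028],[0.9,-3.5,0],3]
    - [[0,0,0],[0.7,-2.5,0],3]
    - [[0,0,0],[0,0,0],3]

```text
clock: 10.9
position: [0.5392, -0.3103, 0.2875]
ee_rot: [0.059, 0.086, 0.994, -0.004]
contact_force: [-0.7, -0.2, -1.2]
width: 0.0336
gripper_force: 35.2
```

>>> drive_tool:
  rows:
    - [[0,0,0],[0,0,-2],3]
    - [[0,0,0],[0,0,-3],3]
    - [[0,0,0],[0,0,-3],3]
    - [[0,0,0],[0,0,-1],3]
    - [[0,0,0],[0,0,0],3]
    - [[0,0,0],[0,0,0],3]

```text
clock: 11.65
position: [0.5404, -0.3092, 0.2017]
ee_rot: [0.062, 0.085, 0.994, -0.005]
contact_force: [-0.5, -0.0, -1.4]
width: 0.0339
gripper_force: 35.2
```

Run:
```python
from h import *
import cv2
from scipy.spatial.transform import Rotation as R
s=manip.get_state();print(s["qpos"],s["position"],s["contact_force"],s["width"])
M=R.from_quat(np.roll(s["ee_rot"],-1)).as_matrix();print(M)
S=eyes.get_image("scene")[:,:,::-1];T=eyes.get_image("top")[:,:,::-1]
for n,i in(("scene",S),("top",T)):
    cv2.imwrite(f"pics/{n}6.png",i)
    print(n,proj(n,s["position"]),proj(n,s["position"]+[0,0,-.088]),proj(n,np.array([.5402,-.3082,.003])))
k=lambda i:cv2.resize(i,(400,400),interpolation=cv2.INTER_CUBIC)
cv2.imwrite("pics/z6.png",np.hstack([k(S[140:260,360:480]),k(T[220:340,330:450])]))
```

```text
[-0.6654  0.3122  1.5625  0.065   1.1573 -2.0887] [ 0.5404 -0.3092  0.2017] [-0.5086 -0.0097 -1.3556] 0.033875153348459947
[[-0.9778  0.1696  0.1232]
 [ 0.1682  0.9855 -0.021 ]
 [-0.125   0.0001 -0.9922]]
scene [430.8192 173.5491] [425.9875 197.4461] [420.0707 225.5541]
top [400.6839 255.5558] [395.3031 265.4508] [388.8829 276.7063]
```

View pics/z6.png

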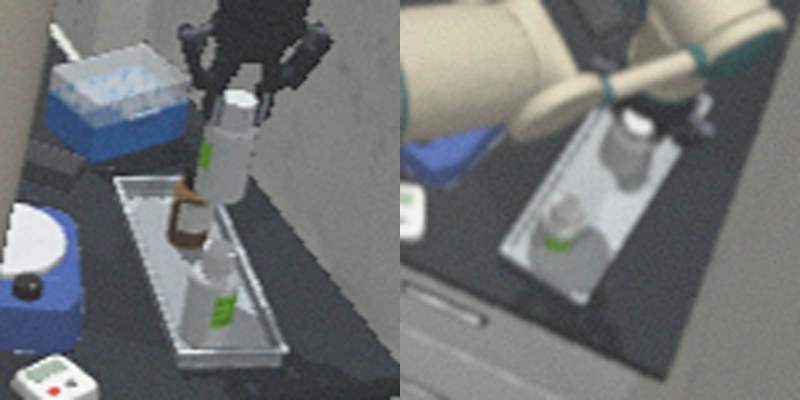

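The held bottle hangs over the gap between the brown and white bottles. Its bottom is at about scene (426.6,199), matching the prediction. I lower it.

>>> drive_tool:
  rows:
    - [[0,0,0],[0,0,-2],3]
    - [[0,0,0],[0,0,-2.5],3]
    - [[0,0,0],[0,0,-2.5],3]
    - [[0,0,0],[0,0,-2],3]
    - [[0,0,0],[0,0,-1],3]
    - [[0,0,0],[0,0,-0.5],3]
    - [[0,0,0],[0,0,0],3]
    - [[0,0,0],[0,0,0],3]

```text
clock: 12.75
position: [0.5403, -0.3093, 0.0962]
ee_rot: [0.062, 0.085, 0.994, -0.005]
contact_force: [0.0, -0.1, -0.8]
width: 0.034
gripper_force: 35.2
```

>>> drive_tool:
  rows:
    - [[0,0,0],[0,0,-0.2],3]
    - [[0,0,0],[0,0,0],3]

```text
clock: 13.0
position: [0.5397, -0.3089, 0.0934]
ee_rot: [0.061, 0.085, 0.994, -0.005]
contact_force: [-0.7, -0.4, -1.0]
width: 0.0337
gripper_force: 35.2
```

>>> drive_tool:
  rows:
    - [[0,0,0],[0,0,-0.15],3]
    - [[0,0,0],[0,0,0],3]

```text
clock: 13.25
position: [0.5397, -0.3089, 0.0916]
ee_rot: [0.061, 0.085, 0.994, -0.005]
contact_force: [-0.1, 0.5, -0.9]
width: 0.0341
gripper_force: 35.2
```

>>> drive_tool:
  rows:
    - [[0,0,0],[0,0,-0.1],3]
    - [[0,0,0],[0,0,0],3]

```text
clock: 13.5
position: [0.54, -0.309, 0.0912]
ee_rot: [0.062, 0.085, 0.994, -0.005]
contact_force: [-0.0, 1.2, 1.2]
width: 0.0336
gripper_force: 35.6
```

Touchdown. I release and rise.

>>> drive_tool:
  rows:
    - [[0,0,0],[0,0,-0.05],3.4]
    - [[0,0,0],[0,0,0],4]
    - [[0,0,0],[0,0,0],5]
    - [[0,0,0],[0,0,0],5]
    - [[0,0,0],[0,0,1],5]
    - [[0,0,0],[0,0,3],5]
    - [[0,0,0],[0,0,5],5]
    - [[0,0,0],[0,0,5],3]

```text
clock: 14.5
position: [0.5396, -0.309, 0.2323]
ee_rot: [0.062, 0.085, 0.994, -0.005]
contact_force: [0.0, -0.4, 0.3]
width: 0.033
gripper_force: 0.0
```

>>> drive_tool:
  rows:
    - [[0,0,0.03],[-1,4,2],0]
    - [[0,0,0.03],[-1,5,0],0]
    - [[0,0,0.03],[-1,5,0],0]
    - [[0,0,0.03],[-1,5,0],0]
    - [[0,0,0.03],[-1,5,0],0]
    - [[0,0,0.03],[-1,5,0],0]
    - [[0,0,0.03],[-1,5,0],0]
    - [[0,0,0.03],[-1,5,0],0]

```text
clock: 15.5
position: [0.4594, 0.0825, 0.2513]
ee_rot: [0.062, -0.035, 0.997, 0.003]
contact_force: [0.2, 0.0, -0.2]
width: 0.0001
gripper_force: 0.0
```

Run:
```python
from h import *
import cv2
s=manip.get_state();print(s["clock"],s["qpos"],s["position"],s["ee_rot"],s["contact_force"])
S=eyes.get_image("scene")[:,:,::-1];T=eyes.get_image("top")[:,:,::-1]
cv2.imwrite("pics/scene7.png",S);cv2.imwrite("pics/top7.png",T)
S0=cv2.imread("pics/scene0.png");T0=cv2.imread("pics/top0.png")
for n,i,i0,(x,y,w,h) in(("scene",S,S0,(390,170,60,80)),("top",T,T0,(355,230,75,85))):
    d=cv2.absdiff(i,i0).max(2)[y:y+h,x:x+w]>40
    N,l,st,c=cv2.connectedComponentsWithStats(d.astype(np.uint8))
    for k in range(1,N):
        if st[k,4]>8: print(n,"changed",st[k]+[x,y,0,0,0])
    print(n,"expect top,bottom",proj(n,np.array([.539,-.309,.107])),proj(n,np.array([.539,-.309,.003])))
    g=cv2.cvtColor(i[y:y+h,x:x+w],cv2.COLOR_BGR2HSV);m=cv2.inRange(g,(35,120,60),(60,255,255))
    N,l,st,c=cv2.connectedComponentsWithStats(m)
    for k in range(1,N):
        if st[k,4]>5: print(n,"green",st[k]+[x,y,0,0,0])
```

```text
15.5 [ 0.0232  0.039   1.785   0.0075  1.1926 -1.6198] [0.4594 0.0825 0.2513] [ 0.0625 -0.0349  0.9974  0.0027] [ 0.2484  0.0407 -0.193 ]
scene changed [419 197  12  15  82]
scene changed [413 205  10  23  79]
scene changed [429 231   6   8  33]
scene expect top,bottom [425.7758 199.4543] [420.4531 225.7462]
scene green [415 212   2   7  13]
scene green [424 229   7   9  46]
top changed [382 263  18  33 292]
top expect top,bottom [394.7323 266.4891] [388.9763 277.0747]
top green [374 292   5   2   7]
```

The bottle stands between the other two: the changed region spans scene rows 197–228, as predicted. Next I bring the closed fingers over and behind the open cover.

>>> drive_tool:
  rows:
    - [[-0.008,0.06,0.04],[0.4,4,0.5],0]
    - [[0,0.06,0.04],[0.4,4,0.5],0]
    - [[0,0,0.04],[0.4,4,0.5],0]
    - [[0,0,0.04],[0.4,4,0.4],0]
    - [[0,0,0],[0.4,3.8,0],0]
    - [[0,0,0],[0,0,0],0]
    - [[0,0,0],[0,0,0],0]

```text
clock: 16.48
position: [0.4799, 0.278, 0.2694]
ee_rot: [0.001, -0.114, 0.993, 0.003]
contact_force: [-0.4, -0.2, -0.3]
width: 0.0002
gripper_force: 0.0
```

>>> drive_tool:
  rows:
    - [[0,0,0],[3,0.6,0],0]
    - [[0,0,0],[4,0.8,0],0]
    - [[0,0,0],[4,0.8,0],0]
    - [[0,0,0],[4,0.7,0],0]
    - [[0,0,0],[3.8,0.6,0],0]
    - [[0,0,0],[0,0,0],0]
    - [[0,0,0],[0,0,0],0]

```text
clock: 17.35
position: [0.6673, 0.3125, 0.2692]
ee_rot: [0.0, -0.114, 0.994, 0.003]
contact_force: [-0.3, -0.8, 0.5]
width: 0.0003
gripper_force: 0.0
```

Run:
```python
from h import *
import cv2
from scipy.spatial.transform import Rotation as R
s=manip.get_state();print(s["clock"],s["qpos"],s["position"],s["contact_force"])
print(R.from_quat(np.roll(s["ee_rot"],-1)).as_matrix())
T=eyes.get_image("top")[:,:,::-1];S=eyes.get_image("scene")[:,:,::-1]
k=lambda i,w,h:cv2.resize(i,(w,h),interpolation=cv2.INTER_CUBIC)
cv2.imwrite("pics/z8.png",np.hstack([k(S[120:260,180:330],450,420),k(S[170:260,380:455],350,420)]))
for n in("scene0","scene7"):
    i=cv2.imread(f"pics/{n}.png")[170:250,410:450];m=cv2.inRange(cv2.cvtColor(i,cv2.COLOR_BGR2HSV),(35,120,60),(60,255,255))
    N,l,st,c=cv2.connectedComponentsWithStats(m);print(n,st[1:]+[410,170,0,0,0])
```

```text
17.35 [ 0.3409  0.5176  1.0554  0.0057  1.5664 -1.4577] [0.6673 0.3125 0.2692] [-0.2751 -0.8043  0.4746]
[[-0.9742 -0.2259  0.0003]
 [-0.2258  0.9741  0.0061]
 [-0.0016  0.0059 -1.    ]]
scene0 [[424 229   7   9  45]]
scene7 [[415 212   2   7  13]
 [424 229   7   9  46]]
```

View pics/z8.png

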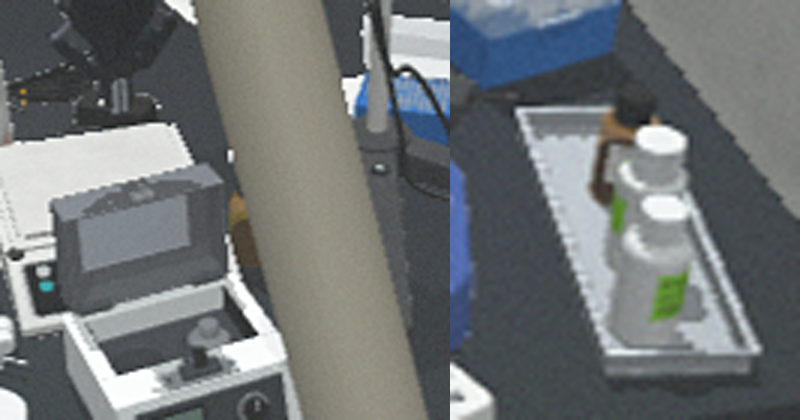

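The fingers are behind and above the open cover. The bottle stands upright between the two tray bottles, which have not moved. I lower the fingers and push the cover forward.

>>> drive_tool:
  rows:
    - [[0,0,0],[0,0.2,-2.5],0]
    - [[0,0,0],[0,0,-3],0]
    - [[0,0,0],[0,0,-2.3],0]
    - [[0,0,0],[0,0,0],0]
    - [[0,0,0],[-1.2,-0.3,0],0]
    - [[0,0,0],[-1.2,-0.3,0.1],0]
    - [[0,0,0],[-1.2,-0.3,0.3],0]
    - [[0,0,0],[-1.2,-0.3,0.3],0]

```text
clock: 18.45
position: [0.6199, 0.3042, 0.2002]
ee_rot: [0.003, -0.114, 0.993, 0.004]
contact_force: [1.3, 0.7, 2.3]
width: 0.0
gripper_force: 1.4
```

>>> drive_tool:
  rows:
    - [[0,0,0],[-1.5,-0.35,0.3],0]
    - [[0,0,0],[-1.5,-0.35,0.2],0]
    - [[0,0,0],[-1.3,-0.3,-0.1],0]
    - [[0,0,0],[-1.3,-0.3,-0.2],0]
    - [[0,0,0],[-1.3,-0.3,-0.3],0]
    - [[0,0,0],[0,0,0],0]

```text
clock: 19.2
position: [0.549, 0.2876, 0.197]
ee_rot: [0.0, -0.115, 0.993, 0.003]
contact_force: [-0.4, 0.3, 2.6]
width: 0.0003
gripper_force: 0.9
```

>>> drive_tool:
  rows:
    - [[0,0,0],[-1,-0.2,-0.9],0]
    - [[0,0,0],[-1,-0.2,-1],0]
    - [[0,0,0],[-0.9,-0.2,-1],0]
    - [[0,0,0],[-0.8,-0.2,-1],0]
    - [[0,0,0],[-0.6,-0.15,-0.7],0]
    - [[0,0,0],[-0.6,-0.1,-0.3],0]
    - [[0,0,0],[0,0,0],0]

```text
clock: 20.08
position: [0.5018, 0.2776, 0.1481]
ee_rot: [0.002, -0.114, 0.993, 0.003]
contact_force: [-0.1, -0.2, -0.5]
width: -0.0002
gripper_force: 0.0
```

>>> drive_tool:
  rows:
    - [[0,0,0],[0,0,-0.2],0]
    - [[0,0,0],[0,0,-0.2],0]
    - [[0,0,0],[0,0,0],0]

```text
clock: 20.45
position: [0.5003, 0.2772, 0.1446]
ee_rot: [-0.0, -0.114, 0.993, 0.003]
contact_force: [-3.8, -1.0, 8.0]
width: 0.0002
gripper_force: 4.1
```

>>> drive_tool:
  rows:
    - [[0,0,0],[0,0,-0.15],0]
    - [[0,0,0],[0,0,0],0]

```text
clock: 20.7
position: [0.5, 0.2772, 0.1441]
ee_rot: [-0.0, -0.114, 0.993, 0.003]
contact_force: [-5.9, -1.9, 13.1]
width: 0.0001
gripper_force: 6.9
```

>>> drive_tool:
  rows:
    - [[0,0,0],[0,0,-0.15],0]
    - [[0,0,0],[0,0,0],0]

```text
clock: 20.95
position: [0.4999, 0.2772, 0.1436]
ee_rot: [-0.0, -0.114, 0.993, 0.003]
contact_force: [-7.7, -2.2, 18.7]
width: 0.0003
gripper_force: 9.6
```

>>> drive_tool:
  rows:
    - [[0,0,0],[0,0,-0.2],0]
    - [[0,0,0],[0,0,0],0]

```text
clock: 21.2
position: [0.4996, 0.2771, 0.1429]
ee_rot: [-0.0, -0.114, 0.993, 0.003]
contact_force: [-9.7, -3.2, 27.0]
width: -0.0003
gripper_force: 13.3
```

>>> drive_tool:
  rows:
    - [[0,0,0],[0,0,1],0]
    - [[0,0,0],[0,0,0.6],0]
    - [[0,0,0],[0,0,0],0]
    - [[0,0,0],[0,0,0],0]

```text
clock: 21.7
position: [0.5014, 0.2774, 0.1544]
ee_rot: [0.0, -0.114, 0.993, 0.003]
contact_force: [0.1, 0.5, -1.0]
width: -0.0002
gripper_force: 0.0
```

Run:
```python
from h import *
import cv2
s=manip.get_state();print(s["position"],s["contact_force"])
a=cv2.imread("pics/scene0.png");b=eyes.get_image("scene")[:,:,::-1];cv2.imwrite("pics/scene9.png",b)
d=cv2.absdiff(a,b).max(2)
for y in range(200,262,6): print(y,[int(d[y:y+6,x:x+8].mean()) for x in range(196,290,8)])
```

```text
[0.5014 0.2774 0.1544] [ 0.1125  0.5189 -0.9598]
200 [3, 3, 5, 54, 20, 45, 74, 35, 5, 8, 20, 47]
206 [4, 4, 4, 7, 76, 126, 65, 12, 9, 9, 11, 45]
212 [4, 4, 4, 4, 10, 139, 43, 5, 5, 8, 4, 55]
218 [5, 6, 4, 8, 4, 67, 15, 5, 4, 5, 4, 50]
224 [4, 5, 5, 4, 6, 19, 9, 4, 3, 5, 5, 35]
230 [4, 11, 13, 8, 4, 3, 3, 3, 4, 3, 5, 29]
236 [5, 18, 9, 7, 7, 6, 9, 9, 3, 2, 4, 22]
242 [6, 16, 13, 6, 18, 25, 13, 29, 19, 8, 5, 16]
248 [8, 13, 6, 3, 8, 14, 6, 11, 9, 11, 13, 10]
254 [9, 11, 7, 4, 4, 4, 4, 5, 6, 8, 18, 6]
260 [11, 11, 7, 5, 5, 3, 4, 4, 10, 16, 14, 8]
```

Tip contact is gone, and the cover edges match the shut image. I retreat, wait, and check again.

>>> drive_tool:
  rows:
    - [[0,0,0],[-1,-0.3,3],0]
    - [[0,0,0],[-2,-2,4],0]
    - [[0,0,0],[-2,-4,3],0]
    - [[0,0,0],[-2,-4,0],0]
    - [[0,0,0],[0,-4,0],0]
    - [[0,0,0],[0,-4,0],0]
    - [[0,0,0],[0,0,0],0]
    - [[0,0,0],[0,0,0],0]

```text
clock: 22.75
position: [0.4317, 0.0949, 0.255]
ee_rot: [0.001, -0.114, 0.993, 0.004]
contact_force: [0.8, 1.1, 0.8]
width: -0.0001
gripper_force: 0.0
```

>>> drive_tool:
  rows:
    - [[0,0,0],[0,0,0],0]
    - [[0,0,0],[0,0,0],0]
    - [[0,0,0],[0,0,0],0]
    - [[0,0,0],[0,0,0],0]
    - [[0,0,0],[0,0,0],0]
    - [[0,0,0],[0,0,0],0]
    - [[0,0,0],[0,0,0],0]
    - [[0,0,0],[0,0,0],0]

```text
clock: 23.75
position: [0.4318, 0.0945, 0.2553]
ee_rot: [0.001, -0.114, 0.993, 0.003]
contact_force: [0.2, -0.8, 0.4]
width: 0.0004
gripper_force: 0.0
```

Run:
```python
from h import *
import cv2
s=manip.get_state();print(s["clock"],s["position"],s["contact_force"])
a=cv2.imread("pics/scene0.png");b=eyes.get_image("scene")[:,:,::-1];cv2.imwrite("pics/scene10.png",b)
d=cv2.absdiff(a,b).max(2)
for y in range(194,262,6): print(y,[int(d[y:y+6,x:x+8].mean()) for x in range(196,290,8)])
c=cv2.imread("pics/scene7.png");print("tray diff vs placed",(cv2.absdiff(b,c).max(2)[185:250,390:450]>40).sum())
```

```text
23.75 [0.4318 0.0945 0.2553] [ 0.1875 -0.7689  0.4188]
194 [3, 3, 3, 3, 3, 3, 4, 3, 4, 4, 4, 5]
200 [4, 3, 3, 3, 4, 4, 4, 5, 4, 4, 4, 4]
206 [5, 4, 4, 4, 4, 4, 4, 3, 4, 4, 5, 4]
212 [5, 5, 4, 4, 3, 3, 3, 3, 5, 4, 4, 4]
218 [6, 7, 4, 8, 3, 3, 4, 5, 5, 4, 4, 4]
224 [4, 5, 6, 4, 5, 5, 4, 3, 4, 5, 5, 5]
230 [5, 11, 14, 9, 4, 4, 4, 4, 3, 3, 4, 3]
236 [6, 18, 9, 8, 7, 6, 5, 4, 3, 2, 4, 4]
242 [6, 16, 13, 6, 18, 15, 14, 23, 22, 8, 4, 4]
248 [8, 14, 6, 3, 3, 3, 7, 11, 10, 11, 13, 4]
254 [10, 11, 7, 3, 4, 4, 4, 5, 7, 8, 18, 4]
260 [11, 10, 7, 5, 4, 3, 4, 4, 9, 15, 13, 7]
tray diff vs placed 0
```

```bash
python3 -c "
from rig import job
print(job.sign_off())"
```

```text
the job is handed in; nothing more can be done
None
```

The job is handed in: the bottle stands upright in the tray between the other two, the counterweight is still in its pocket, and the cover has stayed shut on its latch since I let go, at about 24 s on the robot's clock.

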